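Clip the glass test plate into the bench viewer

TASK

Take the glass test plate out of the tray by its orange grip, lay it flat on the viewer with its blue bead leading, and slide it in under the two sprung clips until both ride up over the bead and snap down onto the glass behind it; then let go and leave it clipped in. Slide it gently by feel - the plate must not be rammed into the delicate end buffer or pressed hard on the viewer - and do not touch the viewer or its clips with the gripper or lift the clips by hand. Leave the tray's caps and the other things on the counter where they are.

Things in the scene. Friction and masses are not known exactly. Their poses are not given: they have to be found in the camera images.
- plate: greenish glass plate, 100 mm long (x) x 64 wide (y) x 5 thick, 0.11 kg, lying flat in the tray; origin at the centre of its underside, z up. Its leading edge (+x end) carries a blue bead across it, from x = 37 to 50 mm, top 11 mm above the underside, rounded in front (radius 5), flat on top, with a square step behind. Slippery: friction about 0.25 on viewer and clips.
- plate_grip (a point): centre of the top of the plate's upright orange grip block, 12 mm (plate x) x 24 mm (y), 35 mm behind the plate's origin; the block stands from the glass top (5 mm above the underside) to this point (37 mm above it)
- tray: white open tray, 270 (x) x 190 (y) x 32 mm high, walls and floor 4 mm thick, fixed; origin at the centre of its underside
- viewer: white light-box viewer, fixed, 260 (x) x 140 mm (y), flat stage top 45 mm above its origin (centre of its underside). The plate goes in along viewer +x, plate x along viewer x. Two side rails 5 mm high: 68 mm apart from x = -10 to 45 mm, flaring to 76 mm apart at x = -35; the stage before that is open. A plate with its origin at x = -55 mm or less is clear of the clips.
- viewer_stop (a point): point on the stage top at viewer x = 60 mm, y = 0: nominal place of the face of the black end buffer. The clip bar carrying buffer and clips is clamped up to 20 mm nearer or farther along viewer x; this point does not show that, it must be found by feel. The plate touches the buffer when its origin is 50 mm before the real buffer face.
- viewer_clips (a point): point on the stage top at viewer x = 42 mm, y = 0: nominal place of the clip noses (y = +24, -24; really 18 mm before the real buffer face; upturned tips begin 36 mm before it). Clips and bar stand up to 27 mm over the stage. Sliding in meets 3 to 10 N while the clips climb the bead, little on its top, then they snap down behind it with 2.5 mm left to the buffer.
- buffer (a joint): compression in m of the sprung black end buffer (9 mm high, 60 wide): 0 free, grows as the plate is pushed into it along viewer +x, 5 N per mm, delicate: meant to be touched, not pressed with more than 10 N (2 mm)
- clip_left (a joint): angle in rad of the sprung steel clip on the viewer's left side (+ y). 0 = resting, nose 2 mm above the stage; grows as the nose rides up (48 mm from hinge to nose); stop at 0.45. About 0.06 with the nose down on the 5 mm glass, about 0.19 on top of the 11 mm bead. Each clip presses with about 1.6 N on the glass, 3 N on the bead.
- clip_right (a joint): angle in rad of the sprung steel clip on the viewer's right side (- y). 0 = resting, nose 2 mm above the stage; grows as the nose rides up (48 mm from hinge to nose); stop at 0.45. About 0.06 with the nose down on the 5 mm glass, about 0.19 on top of the 11 mm bead. Each clip presses with about 1.6 N on the glass, 3 N on the bead.
- cap_a: loose grey round cap, 32 mm across, 12 high, lying in the tray; origin at the centre of its underside; leave it alone
- cap_b: loose blue round cap, 32 mm across, 12 high, lying in the tray; origin at the centre of its underside; leave it alone
- alcohol: clear plastic alcohol bottle with a thin spout, 74 mm across, 200 high, standing; origin at the centre of its underside; leave it alone
- vial_a: small amber glass vial with red cap, 24 mm across, 50 high, standing; origin at the centre of its underside; leave it alone
- vial_b: small clear glass vial with blue cap, 24 mm across, 50 high, standing; origin at the centre of its underside; leave it alone
- carton: white paper carton 70 x 120 x 45 mm; origin at the centre of its underside; leave it alone
- jar: glass jar with white lid, 70 mm across, 80 high; origin at the centre of its underside; leave it alone
Things that resemble listed ones, but are neither listed nor needed, are in the scene too. Leave any purple look-alike of the plate alone.

How it is judged:
On the way:
1. both clips ride up on the bead of the plate at the same time, the plate flat on the viewer with its bead leading (value of joint each of clip_left, clip_right above 0.15 rad and y of plate in the frame of viewer between -0.006 and 0.006 m and x of plate in the frame of viewer between -0.055 and 0.032 m and angle between plate's own z axis and vertical below 0.08 rad), for 0.03 s.
At the end, for the whole second after the job is handed in: The plate lies flat (within 0.04 rad, 2 mm) and straight (0.09 rad) between the rails of the viewer, bead leading, pushed in so that both clips have come down behind the bead onto the glass (both clip angles 0.04 to 0.10 rad; plate origin at viewer x -17 to 36 mm, y within 6 mm), at rest (angle between plate's own z axis and vertical below 0.04 rad and z of plate in the frame of viewer between 0.043 and 0.047 m and value of joint clip_left between 0.04 and 0.1 rad and value of joint clip_right between 0.04 and 0.1 rad and angle between the x axis of plate and the x axis of viewer, either way round below 0.09 rad and y of plate in the frame of viewer between -0.006 and 0.006 m and x of plate in the frame of viewer between -0.017 and 0.036 m and linear speed of plate below 0.01 m/s); the robot touches nothing.
It fails at once if the end buffer is pressed in by more than 2 mm (10 N) (value of joint buffer above 0.002 m).
It fails at once if the plate is pressed or rammed against the viewer or its clips with more than 40 N (contact force between plate and viewer above 40 N).
It fails at once if the gripper or arm touches the viewer or its clips with more than 4 N (contact force between any of the fingers, the arm and viewer above 4 N).
It fails at once if one of the bystanders is moved by more than 20 mm (distance of any of cap_a, cap_b, alcohol, vial_a, vial_b, carton, jar from where it was at the start of the episode above 0.02 m).
It also fails if it takes over 61 s, if anything falls off the work surface, if the arm or the gripper's body presses on something with over 40 N, if the wrist force passes 120 N, or if a joint passes its speed limit or range.

ROBOT

A 6-joint arm with a two-finger parallel gripper is mounted at the origin on the work surface. World frame = base frame: x ahead of the robot, y to its left, z up, the work surface at z = 0. Lengths are in m, angles in rad, forces in N, time in s.
With the tool pointing down it reaches from about 0.3 to 0.875 m from the base axis. Payload 6.4 kg.
Tool frame: the origin (TCP) lies at the very end of the fingers, on their centre line; the grasp point (between the pads) lies tcp_to_grasp behind it (tcp_to_grasp is the distance from the TCP to the grasp point, in m); z points along the fingers, y is the direction in which the jaws open and shut (so a half turn about z gives the same grasp; the last joint's range is limited). The gripper opens to 85 mm and grips with 20 to 120 N. Pads are 22 mm wide; open, the fingers measure 114 mm over their backs; the gripper's body (76 mm by 85 mm) begins 54 mm behind the grasp point. The pads swing forward as they close: fully open they stand 13 mm farther back than shut.
Start: joints at [-1.419, 0.181, 1.607, -0, 1.354, -0.206], TCP at [0.201, -0.539, 0.231] pointing down, gripper open.
Joint ranges: [-2.99, 2.99], [-0.89, 2.07], [0.3, 2.58], [-1.14, 4.28], [0, 2.63], [-3.12, 3.12]. Speed limits (rad/s): [2.57, 2.57, 3.01, 3.14, 3.14, 3.14].

INTERFACE

Orientations are given as a unit quaternion [w, x, y, z].
In Python, from bench import get_obs, camera, hand_in, tcp_to_grasp gives the robot as it stands.
- The arm moves only by the shell command python3 -m inch 'ROWS' [OPENING]. ROWS is JSON, a list of rows, each an object with "delta_pos": the shift along the tool's x, y, z in cm, a list of three; "rotation": the turn, a rotation vector about the tool's x, y, z in rad, a list of three. In form: [{"delta_pos": [x, y, z], "rotation": [rx, ry, rz]}, ...]. A call has 1 to 10 rows; each row shifts and turns the commanded pose from where the row before left it, along the tool's axes as they then stand; what a row does not reach is not made up. A row lasts 1/10 s, in which the tool goes at most 50 mm and 8.59 degrees, less where a joint would pass 70% of its speed; a pose out of reach is approached as far as the arm can. A call is refused whole if a number of a shift passes 5 or a number of a turn 0.15, either way. A call with a gripper value outside its range is refused whole. OPENING is the finger opening in cm, from 0 to 8.54, set as the call begins (- or left out, the last holds). The fingers move at their own pace and stop on an object; the grip force is fixed at half the most. Time passes only in rows, so rows that do not move let the fingers close. It gives the time, the measured TCP pose, the force and the opening at its end, in the units of the state.
- get_obs(): the state, without advancing time (a new reading comes with each control period).
- camera(name): name is "side" or "top" or "wrist"; returns a dict with "color" (384x512x3 uint8, red, green, blue), "vfov" (degrees; the focal length in pixels is half the picture's height over the tangent of half this angle, whatever the lens; pixels are square), "cx", "cy" (the principal point, pixels), "eye" and "orientation" of the camera in the world; the wrist camera has in their place "T_tool_cam" (4x4, takes a point from camera to tool coordinates, whose origin is the TCP and whose axes are the flange's). Camera axes: x right, y down, z forward; pixel columns grow to the right and rows downward; lengths in m; the calibration is good to about 2 mm. A picture is of the moment at which its call begins: read the wrist's pose just before it. There is no depth.
- hand_in(): hands the job in, once; it reports no verdict.
The state is a dict: "time_s": time; "q": joint angles; "dq": joint speeds; "joint_efforts": joint torques, N m; "eef_pos": TCP position; "eef_rot": TCP orientation; "wrist_force": force on the tool from outside, world axes, zero at the start; "torque": the same for the moment, N m; "opening": opening from 0.0 (shut) to 1.0 (fully open).
Only numpy, scipy, OpenCV 4.12 (cv2) and the standard library are available. Lean on these libraries where they do the work, as an engineer would, in place of code of your own. Each camera call takes 0.05 s, during which the arm holds its last target.

## Working session

There is one attempt and no reset: what is moved stays moved. The work goes in short steps, Python scripts to look and compute and a shell command to move; the robot and the scene stay as the last step left them, time stands still between calls to the robot, and variables do not carry over. Pictures are saved under pics/ and viewed, and the job is handed in when it is done.

```bash
ls; mkdir -p pics
python3 - <<'E'
from bench import get_obs,camera,tcp_to_grasp
import cv2
print(tcp_to_grasp, get_obs())
for n in ("top","side","wrist"):
    c=camera(n); cv2.imwrite(f"pics/{n}0.png",c["color"][:,:,::-1])
    print(n,{k:v for k,v in c.items() if k!="color"})
E
```

```text
pics
0.0187 {'time_s': 0.0, 'q': array([-1.41927247e+00,  1.81530816e-01,  1.60802265e+00,  2.57865666e-05,
        1.35378188e+00, -2.06292184e-01]), 'dq': array([ 1.32200077e-03, -2.83255334e-04,  4.29103272e-05, -3.58693881e-04,
        1.09828247e-04,  8.93644181e-04]), 'joint_efforts': array([ 4.82986270e-04, -4.44871724e+01, -3.51330686e+01, -2.93690946e-04,
        9.26089066e-03, -1.72115517e-06]), 'eef_pos': array([ 0.20132511, -0.53801386,  0.23038282]), 'eef_rot': array([-8.70673954e-04,  9.84038725e-01,  1.77952318e-01,  3.64418050e-05]), 'wrist_force': array([-0.8606223 , -0.3028136 ,  0.69117861]), 'torque': array([-0.01341172,  0.02802487,  0.00228841]), 'opening': 0.9992020133285462}
top {'vfov': 52.11482152096285, 'cx': 251.09905530908026, 'cy': 193.27859438472814, 'eye': array([ 0.44736213, -0.02273937,  1.43410781]), 'orientation': array([-0.04002315,  0.71227983, -0.70008773,  0.03054101])}
side {'vfov': 57.67607157879001, 'cx': 251.7597123111011, 'cy': 204.6912365999249, 'eye': array([0.34390812, 0.89863719, 0.64842316]), 'orientation': array([ 0.0588717 , -0.11240714,  0.86209856, -0.49059641])}
wrist {'vfov': 63.18770576685908, 'cx': 252.16314096577847, 'cy': 194.1039979287174, 'T_tool_cam': array([[ 7.77362125e-04, -9.48069427e-01, -3.18062506e-01,
         8.32920168e-02],
       [ 9.99999409e-01,  4.95338538e-04,  9.67565609e-04,
        -3.33142832e-04],
       [-7.59770755e-04, -3.18063070e-01,  9.48069252e-01,
        -1.42208994e-01],
       [ 0.00000000e+00,  0.00000000e+00,  0.00000000e+00,
         1.00000000e+00]])}
```

View pics/top0.png

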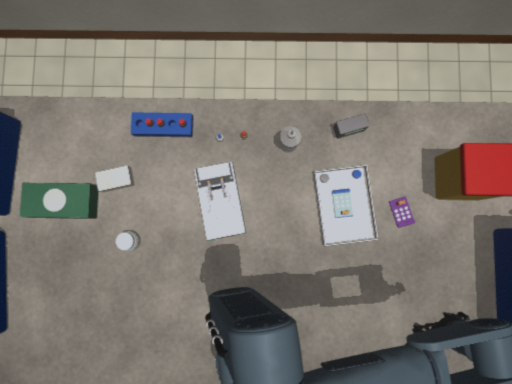

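View pics/side0.png

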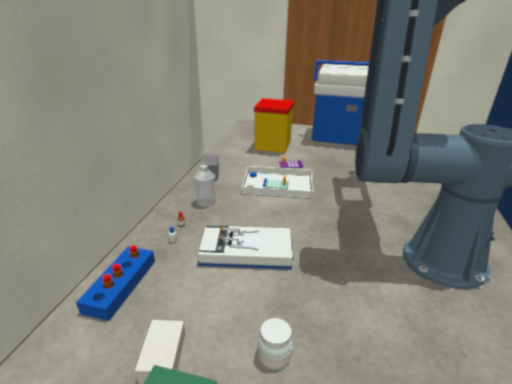

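View pics/wrist0.png

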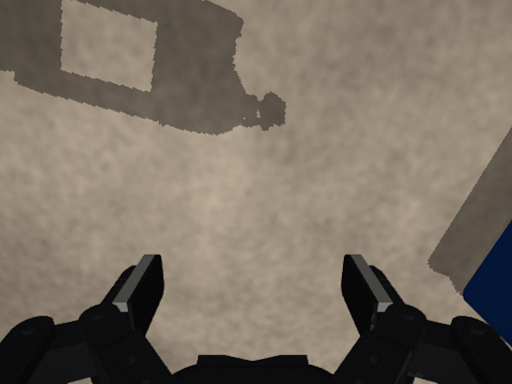

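The top picture shows the robot below, the viewer at (220,200) with its clips at the upper end, and the tray at (345,205) with the plate inside. Candidates for the plate are the greenish one in the tray at (343,203), with its orange grip at (344,212), and the purple look-alike outside the tray at (402,212). I choose the one in the tray and will check it in a crop.

```bash
cat > h.py <<'E'
import numpy as np,cv2
from scipy.spatial.transform import Rotation as R
from bench import get_obs,camera
def rot(q): return R.from_quat([q[1],q[2],q[3],q[0]]).as_matrix()
def ray(c,uv,obs=None):
    f=192/np.tan(np.radians(c["vfov"])/2)
    d=np.array([(uv[0]-c["cx"])/f,(uv[1]-c["cy"])/f,1.])
    if "eye" in c: return np.array(c["eye"]),rot(c["orientation"])@d
    T=np.array(c["T_tool_cam"]);W=np.eye(4);W[:3,:3]=rot(obs["eef_rot"]);W[:3,3]=obs["eef_pos"]
    W=W@T
    return W[:3,3],W[:3,:3]@d
def onz(c,uv,z,obs=None):
    e,d=ray(c,uv,obs); return e+d*(z-e[2])/d[2]
def proj(c,p,obs=None):
    f=192/np.tan(np.radians(c["vfov"])/2)
    if "eye" in c: Rm,e=rot(c["orientation"]),np.array(c["eye"])
    else:
        T=np.array(c["T_tool_cam"]);W=np.eye(4);W[:3,:3]=rot(obs["eef_rot"]);W[:3,3]=obs["eef_pos"];W=W@T
        Rm,e=W[:3,:3],W[:3,3]
    q=Rm.T@(np.array(p)-e); return f*q[0]/q[2]+c["cx"],f*q[1]/q[2]+c["cy"]
E
python3 - <<'E'
from h import *
c=cv2.imread("pics/top0.png")
a=cv2.resize(c[155:250,300:420],None,fx=6,fy=6,interpolation=cv2.INTER_CUBIC)
b=cv2.resize(c[150:245,180:260],None,fx=6,fy=6,interpolation=cv2.INTER_CUBIC)
cv2.imwrite("pics/cropA.png",a);cv2.imwrite("pics/cropB.png",b)
import bench
t=camera("top")
for n,uv,z in [("viewer c",(220,201),.045),("grip",(344,212),.04),("bead",(342,190),.015),("tray",(345,205),.0)]: print(n,onz(t,uv,z))
E
```

```text
viewer c [0.55694882 0.10713198 0.045     ]
grip [ 0.52570572 -0.33290624  0.04      ]
bead [ 0.60677368 -0.33169079  0.015     ]
tray [ 0.55357144 -0.34558782  0.        ]
```

View pics/cropA.png

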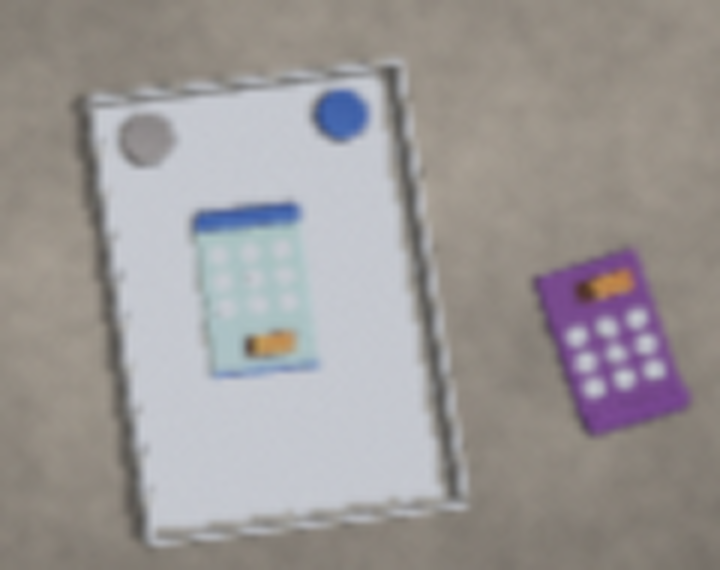

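View pics/cropB.png

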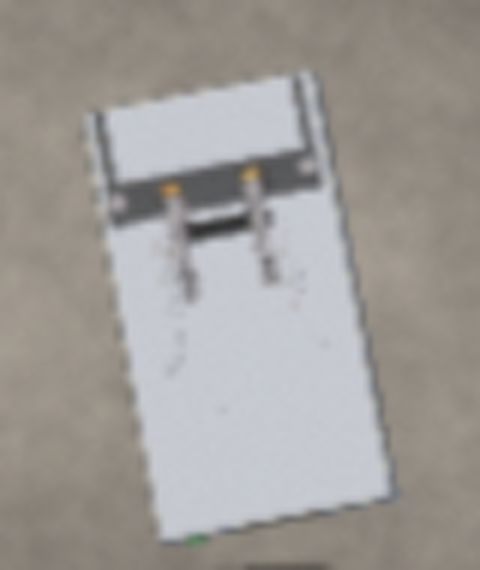

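The crop confirms the choice. The plate in the tray is greenish, has its blue bead at the top (towards world +x) and its orange grip near the lower end. The look-alike is purple. Next I move over the tray and turn the jaws along plate x.

```bash
python3 -m inch '[{"delta_pos":[4.4,-0.97,-0.2],"rotation":[0,0,0]},{"delta_pos":[4.4,-0.97,-0.2],"rotation":[0,0,0]},{"delta_pos":[4.4,-0.97,-0.2],"rotation":[0,0,0]},{"delta_pos":[4.4,-0.97,-0.2],"rotation":[0,0,0]},{"delta_pos":[4.4,-0.97,-0.2],"rotation":[0,0,0]},{"delta_pos":[4.4,-0.97,-0.2],"rotation":[0,0,0]},{"delta_pos":[4.4,-0.97,-0.2],"rotation":[0,0,0]},{"delta_pos":[4.4,-0.97,-0.2],"rotation":[0,0,0]},{"delta_pos":[4.4,-0.97,-0.2],"rotation":[0,0,0]}]'
python3 -m inch '[{"delta_pos":[0,0,0],"rotation":[0,0,-0.136]},{"delta_pos":[0,0,0],"rotation":[0,0,-0.136]},{"delta_pos":[0,0,0],"rotation":[0,0,-0.136]},{"delta_pos":[0,0,0],"rotation":[0,0,-0.136]},{"delta_pos":[0,0,0],"rotation":[0,0,-0.136]},{"delta_pos":[0,0,0],"rotation":[0,0,-0.136]},{"delta_pos":[0,0,0],"rotation":[0,0,-0.136]},{"delta_pos":[0,0,0],"rotation":[0,0,-0.136]},{"delta_pos":[0,0,0],"rotation":[0,0,-0.136]},{"delta_pos":[0,0,0],"rotation":[0,0,-0.136]}]'
python3 -m inch '[{"delta_pos":[0,0,0],"rotation":[0,0,0]},{"delta_pos":[0,0,0],"rotation":[0,0,0]}]'
python3 - <<'E'
from h import *
o=get_obs(); c=camera("wrist"); cv2.imwrite("pics/w1.png",c["color"][:,:,::-1]); print(o["eef_pos"],o["eef_rot"],o["q"],o["wrist_force"])
t=camera("top"); cv2.imwrite("pics/top1.png",t["color"][:,:,::-1])
E
```

```text
time_s: 1.1
eef_pos: [0.5431, -0.3168, 0.2492]
eef_rot: [-0.0, 0.984, 0.178, -0.0]
wrist_force: [-0.1, -1.6, -0.1]
opening: 0.998
time_s: 2.1
eef_pos: [0.5416, -0.318, 0.2489]
eef_rot: [-0.0, 0.651, 0.759, 0.0]
wrist_force: [0.9, -0.1, -0.9]
opening: 1.004
time_s: 2.3
eef_pos: [0.5417, -0.3181, 0.2491]
eef_rot: [-0.0, 0.655, 0.756, -0.0]
wrist_force: [-0.3, 0.6, 0.2]
opening: 0.996
[ 0.54165137 -0.31806295  0.24905353] [-2.20636949e-04  6.54636992e-01  7.55943357e-01 -8.30537687e-06] [-7.19609073e-01  2.83879644e-01  1.44637224e+00 -1.94624787e-05
  1.41178194e+00 -8.62997640e-01] [-0.25525399  0.63390902  0.23461992]
```

View pics/w1.png

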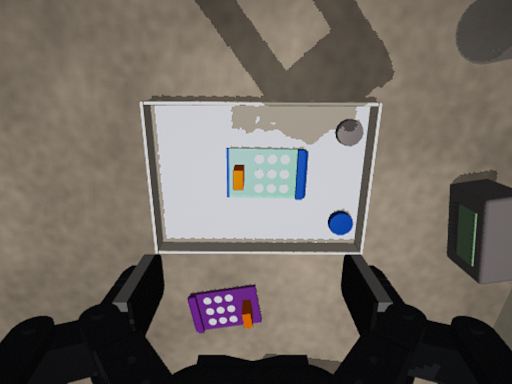

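The wrist picture shows the plate at (265,173), with its orange grip at (239,178), its blue bead at (301,174), the caps at (349,132) and (340,222), and the purple look-alike outside the tray at (225,308).

```bash
cat > m1.py <<'E'
from h import *
import sys
o=get_obs(); c=camera("wrist")
im=cv2.cvtColor(c["color"],cv2.COLOR_RGB2HSV)
x0,y0,x1,y1=map(int,sys.argv[1:5])
m=np.zeros(im.shape[:2],bool); m[y0:y1,x0:x1]=1
H,S,V=im[...,0],im[...,1],im[...,2]
org=m&(H>5)&(H<25)&(S>150)
bl=m&(H>100)&(H<125)&(S>150)
gr=m&(H>70)&(H<100)&(S>25)
for n,k in (("orange",org),("blue",bl),("green",gr)):
    k=cv2.morphologyEx(k.astype(np.uint8),cv2.MORPH_OPEN,np.ones((2,2)))
    cs,_=cv2.findContours(k,cv2.RETR_EXTERNAL,cv2.CHAIN_APPROX_NONE)
    for q in cs:
        if cv2.contourArea(q)>15:
            r=cv2.minAreaRect(q); print(n,cv2.contourArea(q),np.round(cv2.boxPoints(r),1).tolist())
E
python3 m1.py 200 140 320 205
python3 - <<'E'
import cv2
c=cv2.imread("pics/w1.png")[140:206,215:320]
cv2.imwrite("pics/w1c.png",cv2.resize(c,None,fx=7,fy=7,interpolation=cv2.INTER_NEAREST))
E
```

```text
orange 214.0 [[234.0, 166.0], [244.0, 166.0], [244.0, 190.0], [234.0, 190.0]]
blue 406.0 [[295.29998779296875, 198.89999389648438], [298.79998779296875, 149.6999969482422], [308.29998779296875, 150.39999389648438], [304.79998779296875, 199.60000610351562]]
blue 47.0 [[228.0, 150.0], [229.0, 150.0], [229.0, 197.0], [228.0, 197.0]]
green 3201.0 [[230.0, 149.0], [298.0, 149.0], [298.0, 198.0], [230.0, 198.0]]
```

View pics/w1c.png

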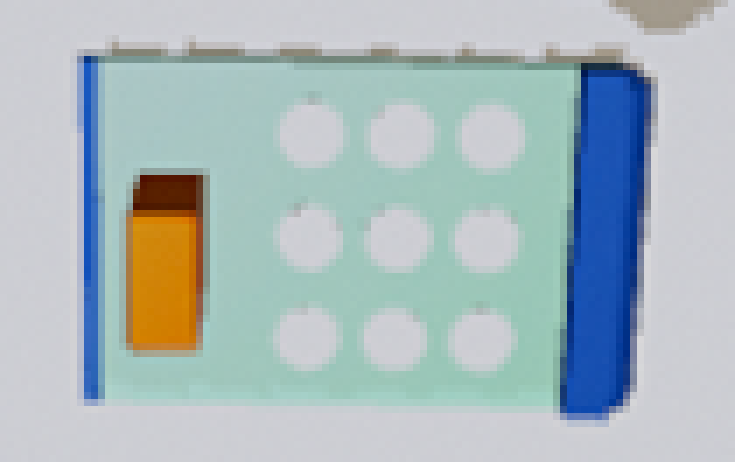

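```bash
python3 - <<'E'
from h import *
o=get_obs(); c=camera("wrist")
g=onz(c,(238.4,180.3),.041,o)
print("grip",g)
a=[onz(c,p,.041,o) for p in((238,170.3),(238.8,190.3),(233.1,180.3),(243.6,180.3))]; print(np.linalg.norm(a[0]-a[1]),np.linalg.norm(a[2]-a[3]))
r1=onz(c,(226.6,148.3),.009,o); r2=onz(c,(226.9,197.3),.009,o)
print(r1,r2,np.linalg.norm(r1-r2),"yaw x", np.arctan2(*(r1-r2)[[1,0]])-np.pi/2)
b1=onz(c,(298.5,149.2),.015,o); b2=onz(c,(295.3,198.5),.015,o)
print(b1,b2,np.linalg.norm(b1-b2),"yaw bead", np.arctan2(*(b1-b2)[[1,0]])-np.pi/2)
# long edges on glass top
e1=onz(c,(228,148.5),.009,o); e2=onz(c,(297,149),.009,o); print("yaw edge",np.arctan2(*(e2-e1)[[1,0]]))
e1=onz(c,(229,197.5),.009,o); e2=onz(c,(293,198.2),.009,o); print("yaw edge2",np.arctan2(*(e2-e1)[[1,0]]))
rm=(r1+r2)/2; bm=(b1+b2)/2; print("axis",np.arctan2(*(bm-rm)[[1,0]]), rm, "pred grip from rear", rm+15*np.array([1,.1,0])*1e-3, "dist",np.linalg.norm((bm-rm)[:2]))
Rm=rot(o["eef_rot"]); print("tool y yaw",np.arctan2(Rm[1,1],Rm[0,1]))
# also top camera
E
python3 - <<'E'
import sys;sys.path.insert(0,".")
from h import *
t=camera("top"); im=cv2.cvtColor(t["color"],cv2.COLOR_RGB2HSV)
m=np.zeros(im.shape[:2],bool);m[180:225,325:360]=1
k=m&(im[...,0]>5)&(im[...,0]<22)&(im[...,1]>120); ys,xs=np.nonzero(k);print(xs.mean(),ys.mean(),k.sum()) if k.sum() else print("hidden")
E
```

```text
grip [ 0.5299058  -0.33841278  0.041     ]
0.02427079225126878 0.01225272454986483
[ 0.51002992 -0.30922189  0.009     ] [ 0.51804269 -0.37261975  0.009     ] 0.06390221277130008 yaw x 0.12572207861852425
[ 0.59681579 -0.29649976  0.015     ] [ 0.60494363 -0.35939816  0.015     ] 0.06342137433505632 yaw bead 0.1285094660806454
yaw edge 0.13844040965667181
yaw edge2 0.1341537079423627
axis 0.14827448363627474 [ 0.51403631 -0.34092082  0.009     ] pred grip from rear [ 0.52903631 -0.33942082  0.009     ] dist 0.08780686637273713
tool y yaw 0.1449416394274227
hidden
```

```bash
python3 -m inch '[{"delta_pos":[-0.37,-0.3,3.7],"rotation":[0,0,0.012]},{"delta_pos":[-0.37,-0.3,3.7],"rotation":[0,0,0]},{"delta_pos":[-0.37,-0.3,3.7],"rotation":[0,0,0]},{"delta_pos":[-0.37,-0.3,3.7],"rotation":[0,0,0]},{"delta_pos":[-0.37,-0.3,3.7],"rotation":[0,0,0]},{"delta_pos":[0,0,0],"rotation":[0,0,0]},{"delta_pos":[0,0,0],"rotation":[0,0,0]}]' 5
python3 - <<'E'
from h import *
o=get_obs(); c=camera("wrist"); cv2.imwrite("pics/w2.png",c["color"][:,:,::-1]); print(o["eef_pos"],o["eef_rot"],o["opening"])
Rm=rot(o["eef_rot"]); print("tool y yaw",np.arctan2(Rm[1,1],Rm[0,1]))
E
```

```text
time_s: 3.25
eef_pos: [0.5293, -0.3384, 0.0644]
eef_rot: [-0.001, 0.658, 0.753, 0.0]
wrist_force: [-0.2, -0.2, 1.5]
opening: 0.585
[ 0.52931859 -0.33835703  0.06440417] [-6.10878805e-04  6.58073140e-01  7.52953756e-01  9.80224193e-05] 0.5848742085326997
tool y yaw 0.13428269045298935
```

View pics/w2.png

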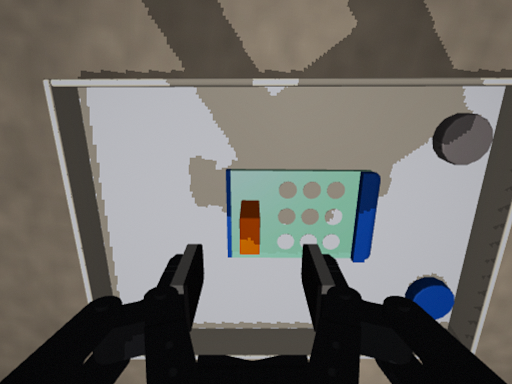

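The grip at (250,230) lies between the fingers at columns 200 and 305, and the plate edges are parallel to the picture. I descend and close.

```bash
python3 -m inch '[{"delta_pos":[0,0.04,1.6],"rotation":[0,0,0]},{"delta_pos":[0,0,1.6],"rotation":[0,0,0]},{"delta_pos":[0,0,1.4],"rotation":[0,0,0]},{"delta_pos":[0,0,0],"rotation":[0,0,0]},{"delta_pos":[0,0,0],"rotation":[0,0,0]}]' 
python3 -m inch '[{"delta_pos":[0,0,0],"rotation":[0,0,0]},{"delta_pos":[0,0,0],"rotation":[0,0,0]},{"delta_pos":[0,0,0],"rotation":[0,0,0]},{"delta_pos":[0,0,0],"rotation":[0,0,0]},{"delta_pos":[0,0,0],"rotation":[0,0,0]},{"delta_pos":[0,0,0],"rotation":[0,0,0]}]' 0.5
python3 -m inch '[{"delta_pos":[0,0,0],"rotation":[0,0,0]},{"delta_pos":[0,0,0],"rotation":[0,0,0]}]'
```

```text
time_s: 3.8
eef_pos: [0.5294, -0.338, 0.0175]
eef_rot: [-0.001, 0.658, 0.753, 0.0]
wrist_force: [-0.5, 1.1, -0.4]
opening: 0.586
time_s: 4.4
eef_pos: [0.5303, -0.3389, 0.0191]
eef_rot: [0.001, 0.658, 0.753, -0.0]
wrist_force: [-0.2, -0.5, 5.8]
opening: 0.125
time_s: 4.6
eef_pos: [0.5303, -0.3389, 0.0191]
eef_rot: [0.001, 0.658, 0.753, -0.0]
wrist_force: [-0.3, 0.0, 5.9]
opening: 0.123
```

```bash
python3 -m inch '[{"delta_pos":[0,0,-0.5],"rotation":[0,0,0]},{"delta_pos":[0,0,-1.5],"rotation":[0,0,0]},{"delta_pos":[0,0,-2.5],"rotation":[0,0,0]},{"delta_pos":[0,0,-4],"rotation":[0,0,0]},{"delta_pos":[0,0,-4],"rotation":[0,0,0]},{"delta_pos":[0,0,-3],"rotation":[0,0,0]},{"delta_pos":[0,0,0],"rotation":[0,0,0]},{"delta_pos":[0,0,0],"rotation":[0,0,0]},{"delta_pos":[0,0,0],"rotation":[0,0,0]}]'
python3 - <<'E'
from h import *
o=get_obs(); c=camera("wrist"); cv2.imwrite("pics/w3.png",c["color"][:,:,::-1]); print(o["eef_pos"],o["eef_rot"],o["opening"],o["wrist_force"],o["torque"])
c=camera("side"); cv2.imwrite("pics/s3.png",c["color"][:,:,::-1])
E
```

```text
time_s: 5.5
eef_pos: [0.529, -0.3377, 0.172]
eef_rot: [-0.001, 0.658, 0.753, 0.0]
wrist_force: [-0.5, 0.6, -1.7]
opening: 0.123
[ 0.52895327 -0.33767244  0.17197327] [-1.33083975e-03  6.57805309e-01  7.53186831e-01  4.14667605e-05] 0.12300687705407773 [-0.5029996   0.61605176 -1.72680013] [-0.02250149  0.03962908 -0.01056247]
```

View pics/w3.png

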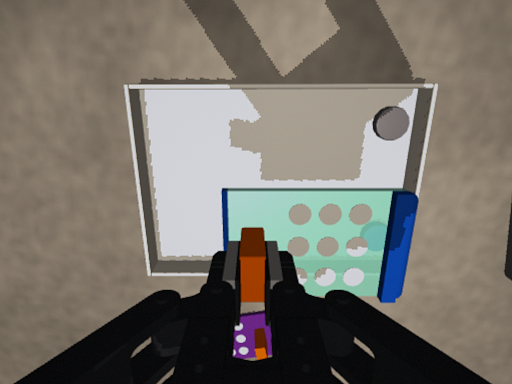

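View pics/s3.png

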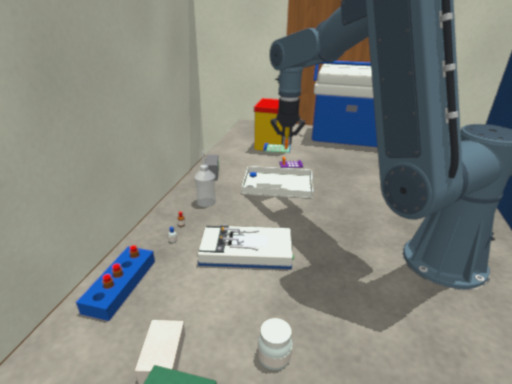

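The plate hangs level from the gripper. Its rear edge is at column 223, its left edge at row 189 and its bead at (400,245). I measure the in-hand pose and look at the viewer in the existing top picture.

```bash
cat > inhand.py <<'E'
from h import *
def tz(c,uv,z):
    T=np.array(c["T_tool_cam"]); f=192/np.tan(np.radians(c["vfov"])/2)
    d=T[:3,:3]@np.array([(uv[0]-c["cx"])/f,(uv[1]-c["cy"])/f,1.]); e=T[:3,3]
    return e+d*(z-e[2])/d[2]
E
python3 - <<'E'
from inhand import *
c=camera("wrist"); im=c["color"]
cv2.imwrite("pics/w3c.png",cv2.resize(im[180:310,215:425,::-1],None,fx=3.8,fy=3.8,interpolation=cv2.INTER_NEAREST))
for uv in((223,189),(391,189.5),(223,225)): print(uv,np.round(tz(c,uv,.010)*1000,1))
for uv in((395,194),(381,300)): print(uv,np.round(tz(c,uv,.004)*1000,1))
t=cv2.imread("pics/top1.png")
cv2.imwrite("pics/v1.png",cv2.resize(t[155:245,185:255],None,fx=6.5,fy=6.5,interpolation=cv2.INTER_NEAREST))
E
```

```text
(223, 189) [ 34.  -13.5  10. ]
(391, 189.5) [33.8 72.5 10. ]
(223, 225) [ 13.9 -14.1  10. ]
(395, 194) [33.4 72.   4. ]
(381, 300) [-29.   73.3   4. ]
```

View pics/w3c.png

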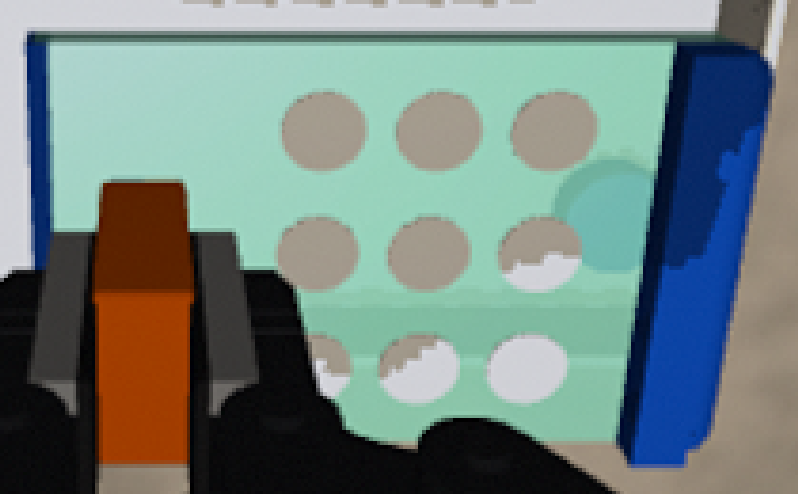

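View pics/v1.png

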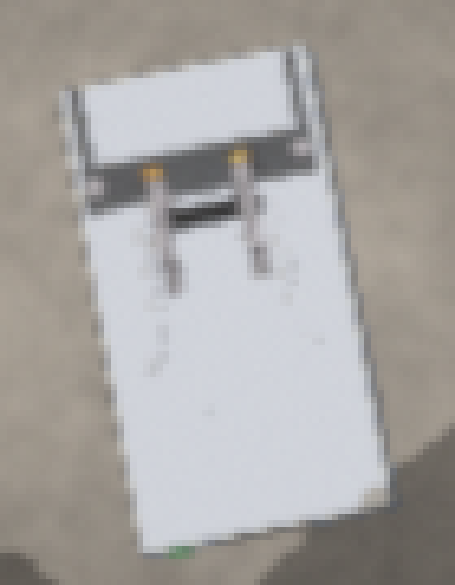

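Run:
```python
from inhand import *
t=camera("top")
P=[onz(t,p,.045) for p in((194.5,169.2),(232.4,161.5),(245,232.7),(206.2,239.9))]
for p in P: print(p)
c=sum(P)/4; print("centre",c); L=[np.linalg.norm(P[i]-P[(i+1)%4]) for i in range(4)];print(L)
d=(P[0]+P[1]-P[2]-P[3]);print("yaw",np.arctan2(d[1],d[0]))
```

```text
[0.66969657 0.20156578 0.045     ]
[0.69977503 0.06627861 0.045     ]
[0.44651591 0.01613747 0.045     ]
[0.41886795 0.15219545 0.045     ]
centre [0.55871386 0.10904433 0.045     ]
[np.float64(0.13859052006717806), np.float64(0.2581749692690955), np.float64(0.13883870289077818), np.float64(0.2556412055171506)]
yaw 0.19490300730052318
```

```bash
python3 -m inch '[{"delta_pos":[2,0.5,-0.8],"rotation":[0,0,-0.006]},{"delta_pos":[4,1,-0.8],"rotation":[0,0,-0.006]},{"delta_pos":[4.5,1.1,-0.8],"rotation":[0,0,-0.006]},{"delta_pos":[4.5,1.1,-0.8],"rotation":[0,0,-0.006]},{"delta_pos":[4.5,1.1,-0.8],"rotation":[0,0,-0.006]},{"delta_pos":[4.5,1.1,-0.8],"rotation":[0,0,-0.006]},{"delta_pos":[4.5,1.1,-0.8],"rotation":[0,0,-0.006]},{"delta_pos":[4,1,-0.8],"rotation":[0,0,-0.006]},{"delta_pos":[2.4,0.6,-0.8],"rotation":[0,0,-0.007]},{"delta_pos":[1,0.4,-0.6],"rotation":[0,0,-0.007]}]' 
python3 -m inch '[{"delta_pos":[0,0,0],"rotation":[0,0,0]},{"delta_pos":[0,0,0],"rotation":[0,0,0]},{"delta_pos":[0,0,0],"rotation":[0,0,0]}]'
python3 - <<'E'
from h import *
o=get_obs(); c=camera("wrist"); cv2.imwrite("pics/w4.png",c["color"][:,:,::-1]); print(o["eef_pos"],o["eef_rot"],o["opening"],o["wrist_force"],o["torque"])
cv2.imwrite("pics/w4c.png",cv2.resize(c["color"][0:190,70:512,::-1],None,fx=1.8,fy=1.8,interpolation=cv2.INTER_CUBIC))
E
```

```text
time_s: 6.7
eef_pos: [0.5609, 0.0337, 0.252]
eef_rot: [-0.0, 0.633, 0.774, 0.0]
wrist_force: [0.5, 0.5, -0.7]
opening: 0.129
time_s: 7.0
eef_pos: [0.5611, 0.0291, 0.2506]
eef_rot: [-0.0, 0.635, 0.773, -0.0]
wrist_force: [-0.2, -0.7, -1.1]
opening: 0.125
[0.56108991 0.02908658 0.25063427] [-4.05050705e-04  6.34779076e-01  7.72693455e-01 -4.30985423e-04] 0.12495980102689694 [-0.21386467 -0.68230612 -1.06309123] [-0.01949956 -0.02124733  0.03733413]
```

View pics/w4.png

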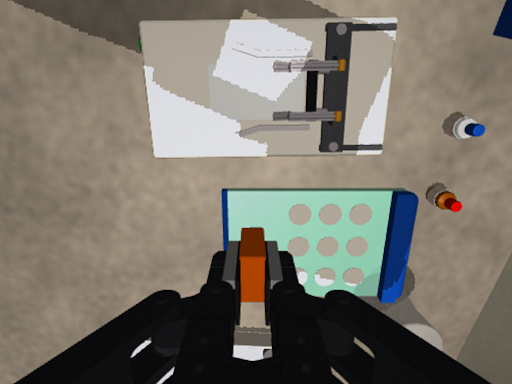

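The viewer fills the upper half. Its stage corners are near (141,20), (396,18), (383,153) and (155,157), the clips run from (273,66) and (273,117) to the dark bar at column 335, and the buffer is at (311,90).

Run:
```python
import cv2
c=cv2.imread("pics/w4.png")
cv2.imwrite("pics/w4a.png",cv2.resize(c[5:170,130:270],None,fx=3.6,fy=3.6,interpolation=cv2.INTER_NEAREST))
cv2.imwrite("pics/w4b.png",cv2.resize(c[5:170,230:410],None,fx=3.6,fy=3.6,interpolation=cv2.INTER_NEAREST))
```

```text
(no output)
```

View pics/w4a.png

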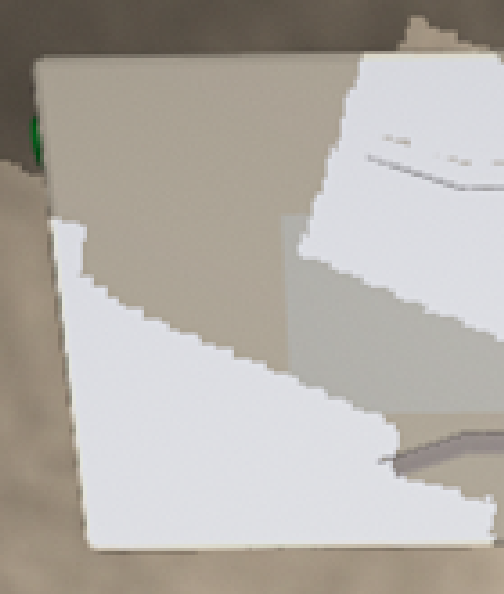

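View pics/w4b.png

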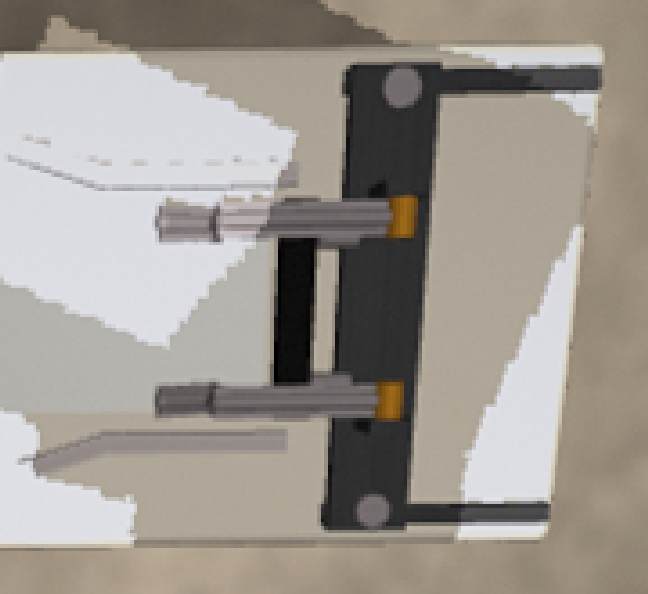

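Run:
```python
from inhand import *
o=get_obs(); c=camera("wrist")
P=[onz(c,p,.045,o) for p in((140,20.8),(397.2,18.1),(381.7,154.4),(155,157.5))]
C=sum(P)/4; print("centre",C,[round(np.linalg.norm(P[i]-P[(i+1)%4]),4) for i in range(4)])
for a,b in((0,1),(3,2)):
    d=P[b]-P[a]; print("yaw",np.arctan2(d[1],d[0]))
for a,b in((3,0),(2,1)):
    d=P[b]-P[a]; print("yaw",np.arctan2(d[1],d[0])-np.pi/2)
d=P[1]+P[2]-P[0]-P[3]; yaw=np.arctan2(d[1],d[0])
X=np.array([np.cos(yaw),np.sin(yaw),0]);Y=np.array([-X[1],X[0],0])
def v(uv,z): q=onz(c,uv,z,o)-C; return np.round([q@X*1e3,q@Y*1e3],1)
f=lambda x,y:(230+x/3.6,5+y/3.6)
for n,p,z in(("rail L kink",(101,187),.05),("rail L mid",(230,186),.05),("rail R kink",(103,432),.05),("rail R end",(287,431),.05),("buf face",(275,300),.054),("buf face top z45",(272,300),.045),("tipL",(157,222),.053),("tipR",(156,401),.053)): print(n,v(f(*p),z))
Rm=rot(o["eef_rot"]); print("tool y yaw",np.arctan2(Rm[1,1],Rm[0,1]), "viewer yaw",yaw)
q=o["eef_pos"]-C; print("TCP in viewer",q@X,q@Y)
# front/rear end edge of stage to check
```

```text
centre [0.56359531 0.11035166 0.045     ] [np.float64(0.2544), np.float64(0.1362), np.float64(0.2559), np.float64(0.1375)]
yaw 0.20500994691926588
yaw 0.2100073766046198
yaw 0.20486034388365515
yaw 0.2156918276130988
rail L kink [-10.7  34. ]
rail L mid [25.5 33.8]
rail R kink [-10.5 -33.5]
rail R end [ 44.6 -33.8]
buf face [38.8  3.4]
buf face top z45 [39.3  3.4]
tipL [ 4.9 24.5]
tipR [  5.1 -24.4]
tool y yaw 0.19513037003800648 viewer yaw 0.20751590322424368
TCP in viewer -0.019202385275343466 -0.0791052833969103
```

```bash
python3 -m inch '[{"delta_pos":[0,-1,0],"rotation":[0,0,-0.0125]},{"delta_pos":[1.7,-2.2,0],"rotation":[0,0,0]},{"delta_pos":[2,-2.2,0],"rotation":[0,0,0]},{"delta_pos":[2,-2.2,2],"rotation":[0,0,0]},{"delta_pos":[2,-2,3],"rotation":[0,0,0]},{"delta_pos":[0,0,4],"rotation":[0,0,0]},{"delta_pos":[0,0,4],"rotation":[0,0,0]},{"delta_pos":[0,0,2],"rotation":[0,0,0]},{"delta_pos":[0,0,0],"rotation":[0,0,0]},{"delta_pos":[0,0,0],"rotation":[0,0,0]}]' 
python3 -m inch '[{"delta_pos":[0,0,0],"rotation":[0,0,0]},{"delta_pos":[0,0,0],"rotation":[0,0,0]}]'
cat > st.py <<'E'
from inhand import *
C=np.array([0.5636,0.11035,0.045]);yaw=0.2075
X=np.array([np.cos(yaw),np.sin(yaw),0]);Y=np.array([-X[1],X[0],0])
def st():
    o=get_obs();q=o["eef_pos"]-C;Rm=rot(o["eef_rot"])
    F=o["wrist_force"]
    print("t %.2f TCP in viewer mm %.1f %.1f z %.1f | dyaw %.4f | tilt %s| F x %.1f y %.1f z %.1f tq %s"%(o["time_s"],q@X*1e3,q@Y*1e3,o["eef_pos"][2]*1e3,np.arctan2(Rm[1,1],Rm[0,1])-yaw,np.round(Rm[:2,2],4),F@X,F@Y,F[2],np.round(o["torque"],2)))
    return o
E
python3 - <<'E'
from st import *
o=st(); c=camera("wrist"); cv2.imwrite("pics/w5.png",c["color"][:,:,::-1])
E
```

```text
time_s: 8.1
eef_pos: [0.4514, 0.0854, 0.1018]
eef_rot: [-0.0, 0.629, 0.777, -0.0]
wrist_force: [0.3, -0.5, -0.9]
opening: 0.127
time_s: 8.3
eef_pos: [0.4528, 0.0856, 0.1029]
eef_rot: [0.001, 0.629, 0.777, 0.001]
wrist_force: [0.1, 0.1, -2.4]
opening: 0.123
t 8.30 TCP in viewer mm -113.6 -1.4 z 102.9 | dyaw 0.0019 | tilt [ 0.0032 -0.0002]| F x 0.1 y 0.1 z -2.4 tq [-0.03  0.08 -0.06]
```

View pics/w5.png

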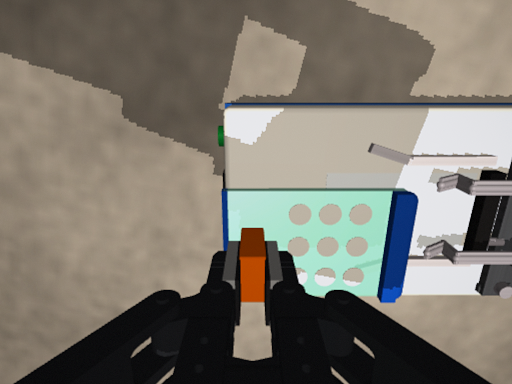

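The plate is over the open end of the stage. The left rail is at (450,158), the right rail at (440,260), and the clip tips are at columns 425-440. I check the lateral alignment from this view.

Run:
```python
import cv2
c=cv2.imread("pics/w5.png")
cv2.imwrite("pics/w5a.png",cv2.resize(c[135:305,360:512],None,fx=3.5,fy=3.5,interpolation=cv2.INTER_NEAREST))
```

```text
(no output)
```

View pics/w5a.png

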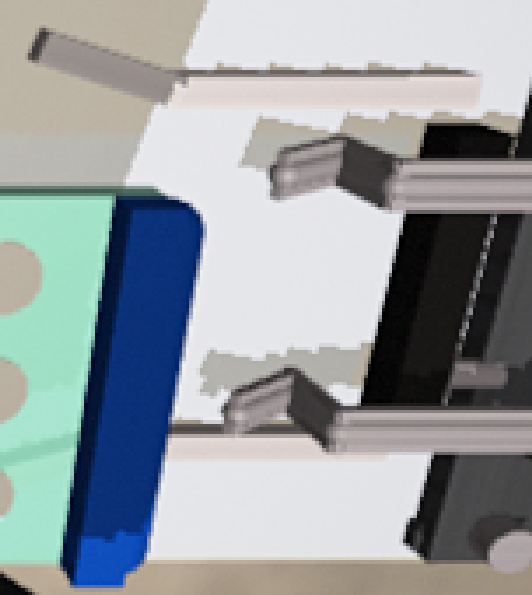

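Run:
```python
from st import *
o=get_obs();c=camera("wrist")
for n,uv,z in(("railL",(446,165.3),.05),("railL",(415,165),.05),("railR",(431,258.7),.05),("kinkL",(408,164),.05),("buf",(472,235),.054),("tipL",(437.5,187),.053)):
    p=onz(c,uv,z,o)-C; T=tz(c,uv,o["eef_pos"][2]-z)
    print(n,"viewer",np.round([p@X*1e3,p@Y*1e3],1),"tool",np.round(T*1e3,1))
```

```text
railL viewer [11.8 35.1] tool [ 36.3 125.3  52.7]
railL viewer [-8.1 35.3] tool [ 36.5 105.5  52.7]
railR viewer [ 14.8 -32.7] tool [-31.3 128.1  52.7]
kinkL viewer [-12.6  35.9] tool [ 37.2 100.9  52.7]
buf viewer [ 36.6 -12.1] tool [-10.8 149.9  48.7]
tipL viewer [ 7.3 21.5] tool [ 22.7 120.8  49.7]
```

```bash
python3 -m inch '[{"delta_pos":[0,0,1.2],"rotation":[0,0,0]},{"delta_pos":[0,0,1.2],"rotation":[0,0,0]},{"delta_pos":[0,0,1.0],"rotation":[0,0,0]},{"delta_pos":[0,0,0.3],"rotation":[0,0,0]},{"delta_pos":[0,0,0],"rotation":[0,0,0]},{"delta_pos":[0,0,0],"rotation":[0,0,0]}]' 
python3 -c "
from st import *
st()"
python3 -m inch '[{"delta_pos":[0,0,0.1],"rotation":[0,0,0]},{"delta_pos":[0,0,0.1],"rotation":[0,0,0]},{"delta_pos":[0,0,0],"rotation":[0,0,0]},{"delta_pos":[0,0,0],"rotation":[0,0,0]}]' 
python3 -c "
from st import *
st()"
```

```text
time_s: 9.0
eef_pos: [0.4515, 0.0858, 0.0642]
eef_rot: [-0.0, 0.629, 0.777, -0.0]
wrist_force: [-0.3, 0.0, -1.6]
opening: 0.128
t 9.00 TCP in viewer mm -114.7 -1.0 z 64.2 | dyaw 0.0020 | tilt [-0.0002  0.    ]| F x -0.3 y 0.1 z -1.6 tq [ 0.05  0.03 -0.02]
time_s: 9.4
eef_pos: [0.4516, 0.0858, 0.0624]
eef_rot: [0.0, 0.629, 0.777, 0.0]
wrist_force: [0.2, -0.4, -1.0]
opening: 0.126
t 9.40 TCP in viewer mm -114.7 -1.0 z 62.4 | dyaw 0.0020 | tilt [ 0.0003 -0.    ]| F x 0.1 y -0.4 z -1.0 tq [0.03 0.05 0.03]
```

```bash
for i in 1; do python3 -m inch '[{"delta_pos":[0,0,0.08],"rotation":[0,0,0]},{"delta_pos":[0,0,0],"rotation":[0,0,0]},{"delta_pos":[0,0,0],"rotation":[0,0,0]}]' >/dev/null
python3 -c "
from st import *
st()"; done
python3 -m inch '[{"delta_pos":[0,0,0.08],"rotation":[0,0,0]},{"delta_pos":[0,0,0],"rotation":[0,0,0]},{"delta_pos":[0,0,0],"rotation":[0,0,0]}]' >/dev/null
python3 -c "
from st import *
st()"
python3 -m inch '[{"delta_pos":[0,0,0.05],"rotation":[0,0,0]},{"delta_pos":[0,0,0],"rotation":[0,0,0]},{"delta_pos":[0,0,0],"rotation":[0,0,0]}]' >/dev/null
python3 -c "
from st import *
st()"
```

```text
t 9.70 TCP in viewer mm -114.8 -1.0 z 61.5 | dyaw 0.0020 | tilt [-0.  0.]| F x -0.8 y 0.4 z -1.2 tq [0.02 0.04 0.05]
t 10.00 TCP in viewer mm -114.8 -0.9 z 60.7 | dyaw 0.0020 | tilt [-0.0001 -0.    ]| F x -0.3 y 0.3 z -1.3 tq [-0.02  0.07  0.02]
t 10.30 TCP in viewer mm -114.8 -0.9 z 60.2 | dyaw 0.0020 | tilt [-0.0001 -0.    ]| F x 0.6 y 0.0 z -0.9 tq [ 0.01  0.02 -0.03]
```

```bash
python3 -m inch '[{"delta_pos":[0,0,0.05],"rotation":[0,0,0]},{"delta_pos":[0,0,0],"rotation":[0,0,0]},{"delta_pos":[0,0,0],"rotation":[0,0,0]}]' >/dev/null
python3 -c "
from st import *
st()"
python3 -m inch '[{"delta_pos":[0,0,0.05],"rotation":[0,0,0]},{"delta_pos":[0,0,0],"rotation":[0,0,0]},{"delta_pos":[0,0,0],"rotation":[0,0,0]}]' >/dev/null
python3 -c "
from st import *
st()"
python3 -m inch '[{"delta_pos":[0,0,0.05],"rotation":[0,0,0]},{"delta_pos":[0,0,0],"rotation":[0,0,0]},{"delta_pos":[0,0,0],"rotation":[0,0,0]}]' >/dev/null
python3 -c "
from st import *
st()"
```

```text
t 10.60 TCP in viewer mm -114.4 -1.0 z 60.1 | dyaw 0.0020 | tilt [ 0.0007 -0.0001]| F x -1.8 y 0.9 z 5.1 tq [ 0.02  0.19 -0.02]
t 10.90 TCP in viewer mm -114.1 -1.1 z 60.1 | dyaw 0.0022 | tilt [ 0.0012 -0.0001]| F x -3.0 y 0.4 z 10.5 tq [-0.07  0.55 -0.01]
t 11.20 TCP in viewer mm -113.8 -1.2 z 60.1 | dyaw 0.0022 | tilt [ 0.0017 -0.0003]| F x -4.2 y 0.0 z 14.6 tq [-0.08  0.73  0.02]
```

```bash
python3 -m inch '[{"delta_pos":[0,0,-0.1],"rotation":[0,0,0]},{"delta_pos":[0,0.3,0],"rotation":[0,0,0]},{"delta_pos":[0,0.5,0],"rotation":[0,0,0]},{"delta_pos":[0,0.5,0],"rotation":[0,0,0]},{"delta_pos":[0,0.3,0],"rotation":[0,0,0]},{"delta_pos":[0,0,0],"rotation":[0,0,0]}]' >/dev/null
python3 -c "
from st import *
st()"
python3 -m inch '[{"delta_pos":[0,0.4,0],"rotation":[0,0,0]},{"delta_pos":[0,0.4,0],"rotation":[0,0,0]},{"delta_pos":[0,0.2,0],"rotation":[0,0,0]},{"delta_pos":[0,0,0],"rotation":[0,0,0]}]' >/dev/null
python3 - <<'E'
from st import *
o=st(); c=camera("wrist"); cv2.imwrite("pics/w6.png",c["color"][:,:,::-1])
E
```

```text
t 11.80 TCP in viewer mm -97.8 -1.1 z 60.1 | dyaw 0.0019 | tilt [ 0.0016 -0.    ]| F x 1.2 y -0.6 z 5.0 tq [-0.02 -0.1  -0.08]
t 12.20 TCP in viewer mm -88.2 -1.1 z 60.1 | dyaw 0.0020 | tilt [ 0.001  -0.0001]| F x 0.1 y -0.3 z 5.0 tq [-0.05  0.02 -0.08]
```

View pics/w6.png

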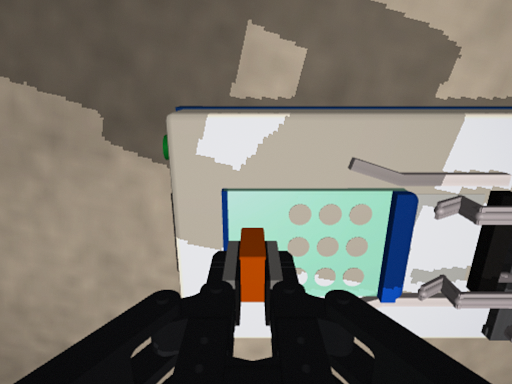

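The plate has entered between the rails. The bead's front is at column 416, and the clip tips start at columns 422-437. Zooming to check the gaps to the rails.

Run:
```python
import cv2
c=cv2.imread("pics/w6.png")
cv2.imwrite("pics/w6a.png",cv2.resize(c[145:345,342:512],None,fx=3,fy=3,interpolation=cv2.INTER_NEAREST))
```

```text
(no output)
```

View pics/w6a.png

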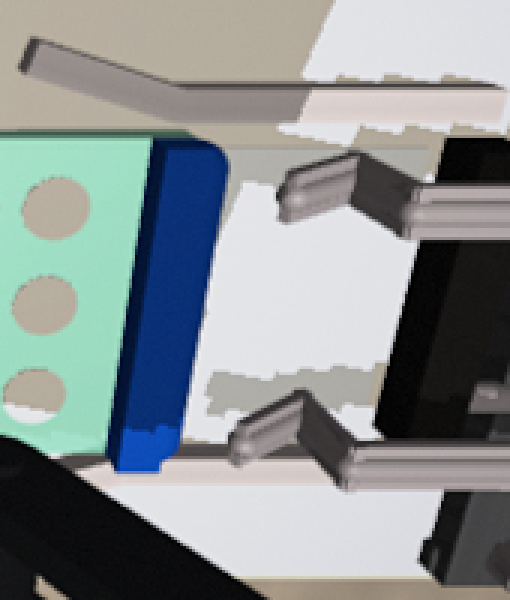

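```bash
python3 -m inch '[{"delta_pos":[0,0.2,0],"rotation":[0,0,0]},{"delta_pos":[0,0.2,0],"rotation":[0,0,0]},{"delta_pos":[0,0.2,0],"rotation":[0,0,0]},{"delta_pos":[0,0,0],"rotation":[0,0,0]}]' >/dev/null
python3 -c "
from st import *
st()"
python3 -m inch '[{"delta_pos":[0,0.2,0],"rotation":[0,0,0]},{"delta_pos":[0,0.2,0],"rotation":[0,0,0]},{"delta_pos":[0,0,0],"rotation":[0,0,0]}]' >/dev/null
python3 -c "
from st import *
st()"
python3 -m inch '[{"delta_pos":[0,0.2,0],"rotation":[0,0,0]},{"delta_pos":[0,0.2,0],"rotation":[0,0,0]},{"delta_pos":[0,0,0],"rotation":[0,0,0]}]' >/dev/null
python3 -c "
from st import *
st()"
python3 -m inch '[{"delta_pos":[0,0.2,0],"rotation":[0,0,0]},{"delta_pos":[0,0.1,0],"rotation":[0,0,0]},{"delta_pos":[0,0,0],"rotation":[0,0,0]}]' >/dev/null
python3 -c "
from st import *
st()"
```

```text
t 12.65 TCP in viewer mm -82.3 -1.0 z 60.1 | dyaw 0.0020 | tilt [ 0.0008 -0.0001]| F x -1.0 y 0.1 z 5.9 tq [-0.04  0.14 -0.02]
t 12.95 TCP in viewer mm -78.3 -1.0 z 60.1 | dyaw 0.0020 | tilt [ 0.0008 -0.0001]| F x -0.8 y -0.2 z 6.8 tq [-0.06  0.19  0.03]
t 13.25 TCP in viewer mm -74.9 -1.0 z 60.1 | dyaw 0.0021 | tilt [-0.0006 -0.0003]| F x -3.5 y 0.1 z 9.7 tq [-0.15  0.55 -0.01]
t 13.55 TCP in viewer mm -72.4 -0.9 z 60.1 | dyaw 0.0023 | tilt [-0.0015 -0.0004]| F x -6.3 y 0.3 z 10.9 tq [-0.16  0.78  0.04]
```

```bash
python3 -m inch '[{"delta_pos":[0,0.1,0],"rotation":[0,0,0]},{"delta_pos":[0,0.1,0],"rotation":[0,0,0]},{"delta_pos":[0,0,0],"rotation":[0,0,0]}]' >/dev/null
python3 -c "
from st import *
st()"
python3 -m inch '[{"delta_pos":[0,0.1,0],"rotation":[0,0,0]},{"delta_pos":[0,0.1,0],"rotation":[0,0,0]},{"delta_pos":[0,0,0],"rotation":[0,0,0]}]' >/dev/null
python3 -c "
from st import *
st()"
python3 -m inch '[{"delta_pos":[0,0.1,0],"rotation":[0,0,0]},{"delta_pos":[0,0.1,0],"rotation":[0,0,0]},{"delta_pos":[0,0,0],"rotation":[0,0,0]}]' >/dev/null
python3 - <<'E'
from st import *
o=st(); c=camera("wrist"); cv2.imwrite("pics/w7.png",c["color"][:,:,::-1])
E
```

```text
t 13.85 TCP in viewer mm -70.7 -0.8 z 60.1 | dyaw 0.0024 | tilt [-0.0022 -0.0005]| F x -6.5 y -0.3 z 12.4 tq [-0.23  0.98 -0.04]
t 14.15 TCP in viewer mm -69.1 -0.8 z 60.1 | dyaw 0.0024 | tilt [-0.0029 -0.0006]| F x -8.3 y -0.0 z 13.7 tq [-0.3   1.19 -0.05]
t 14.45 TCP in viewer mm -67.5 -0.7 z 60.1 | dyaw 0.0025 | tilt [-0.0038 -0.0007]| F x -10.2 y -0.2 z 15.6 tq [-0.35  1.39 -0.03]
```

View pics/w7.png

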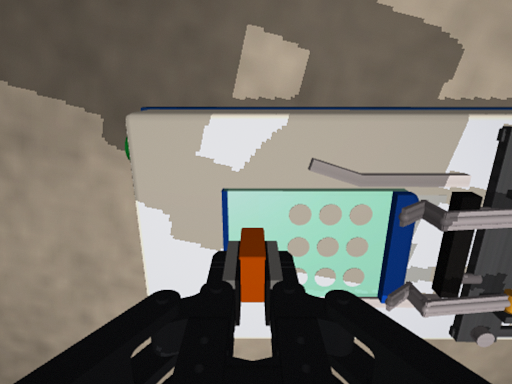

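Both clip tips are now over the bead at (410,207) and (398,300). I ease the downward press slightly and continue.

```bash
python3 -m inch '[{"delta_pos":[0,0.1,-0.05],"rotation":[0,0,0]},{"delta_pos":[0,0.1,0],"rotation":[0,0,0]},{"delta_pos":[0,0,0],"rotation":[0,0,0]}]' >/dev/null
python3 -c "
from st import *
st()"
python3 -m inch '[{"delta_pos":[0,0.1,0],"rotation":[0,0,0]},{"delta_pos":[0,0.1,0],"rotation":[0,0,0]},{"delta_pos":[0,0,0],"rotation":[0,0,0]}]' >/dev/null
python3 -c "
from st import *
st()"
python3 -m inch '[{"delta_pos":[0,0.1,0],"rotation":[0,0,0]},{"delta_pos":[0,0.1,0],"rotation":[0,0,0]},{"delta_pos":[0,0,0],"rotation":[0,0,0]}]' >/dev/null
python3 -c "
from st import *
st()"
```

```text
t 14.80 TCP in viewer mm -66.1 -0.6 z 60.1 | dyaw 0.0024 | tilt [-0.0051 -0.0007]| F x -9.8 y 0.3 z 12.3 tq [-0.33  1.28 -0.  ]
t 15.10 TCP in viewer mm -63.1 -0.7 z 60.1 | dyaw 0.0023 | tilt [-0.0026 -0.0003]| F x -5.0 y 1.2 z 7.9 tq [-0.12  0.67  0.05]
t 15.40 TCP in viewer mm -60.4 -0.7 z 60.1 | dyaw 0.0021 | tilt [-0.0013 -0.0001]| F x -2.8 y 1.1 z 5.4 tq [-0.13  0.44  0.04]
```

```bash
python3 -m inch '[{"delta_pos":[0,0.1,0],"rotation":[0,0,0]},{"delta_pos":[0,0.1,0],"rotation":[0,0,0]},{"delta_pos":[0,0,0],"rotation":[0,0,0]}]' >/dev/null
python3 -c "
from st import *
st()"
python3 -m inch '[{"delta_pos":[0,0.1,0],"rotation":[0,0,0]},{"delta_pos":[0,0.1,0],"rotation":[0,0,0]},{"delta_pos":[0,0,0],"rotation":[0,0,0]}]' >/dev/null
python3 -c "
from st import *
st()"
python3 -m inch '[{"delta_pos":[0,0.1,0],"rotation":[0,0,0]},{"delta_pos":[0,0,0],"rotation":[0,0,0]},{"delta_pos":[0,0,0],"rotation":[0,0,0]}]' >/dev/null
python3 - <<'E'
from st import *
o=st(); c=camera("wrist"); cv2.imwrite("pics/w8.png",c["color"][:,:,::-1])
cv2.imwrite("pics/w8a.png",cv2.resize(c["color"][145:345,342:512,::-1],None,fx=3,fy=3,interpolation=cv2.INTER_NEAREST))
E
```

```text
t 15.70 TCP in viewer mm -58.4 -0.8 z 60.1 | dyaw 0.0022 | tilt [-0.0014 -0.0002]| F x -3.0 y 0.2 z 6.2 tq [-0.05  0.44  0.04]
t 16.00 TCP in viewer mm -56.4 -0.7 z 60.1 | dyaw 0.0022 | tilt [-0.0014 -0.0002]| F x -3.8 y 0.2 z 5.9 tq [-0.14  0.4   0.03]
t 16.30 TCP in viewer mm -55.4 -0.7 z 60.1 | dyaw 0.0021 | tilt [-0.0013 -0.0001]| F x -2.9 y 0.3 z 5.7 tq [-0.14  0.43  0.04]
```

View pics/w8a.png

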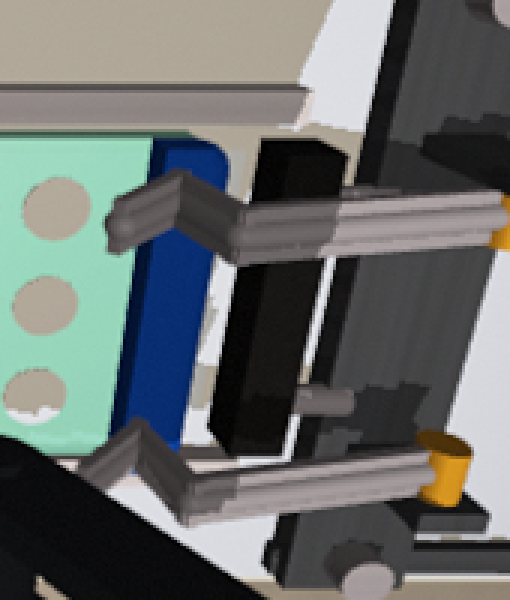

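The noses, at (180,180) and (140,425) in the crop, are on the bead top about 4 mm before its rear step. The buffer is still about 6 mm ahead. I go on in small steps.

```bash
python3 -m inch '[{"delta_pos":[0,0.1,0],"rotation":[0,0,0]},{"delta_pos":[0,0.1,0],"rotation":[0,0,0]},{"delta_pos":[0,0,0],"rotation":[0,0,0]}]' >/dev/null
python3 -c "
from st import *
st()"
python3 -m inch '[{"delta_pos":[0,0.1,0],"rotation":[0,0,0]},{"delta_pos":[0,0,0],"rotation":[0,0,0]}]' >/dev/null
python3 -c "
from st import *
st()"
python3 -m inch '[{"delta_pos":[0,0.05,0],"rotation":[0,0,0]},{"delta_pos":[0,0,0],"rotation":[0,0,0]}]' >/dev/null
python3 - <<'E'
from st import *
o=st(); c=camera("wrist"); cv2.imwrite("pics/w9.png",c["color"][:,:,::-1])
cv2.imwrite("pics/w9a.png",cv2.resize(c["color"][145:345,342:512,::-1],None,fx=3,fy=3,interpolation=cv2.INTER_NEAREST))
E
```

```text
t 16.65 TCP in viewer mm -53.1 -0.8 z 60.1 | dyaw 0.0021 | tilt [-0.0005 -0.    ]| F x -1.1 y 0.4 z 5.1 tq [-0.07  0.2   0.03]
t 16.85 TCP in viewer mm -50.4 -1.0 z 60.3 | dyaw 0.0017 | tilt [0.0032 0.0004]| F x 5.9 y 0.3 z -2.9 tq [ 0.18 -0.78 -0.02]
t 17.05 TCP in viewer mm -50.4 -1.0 z 60.2 | dyaw 0.0018 | tilt [0.0019 0.0002]| F x 5.7 y -0.9 z -2.2 tq [ 0.14 -0.8  -0.04]
```

View pics/w9a.png

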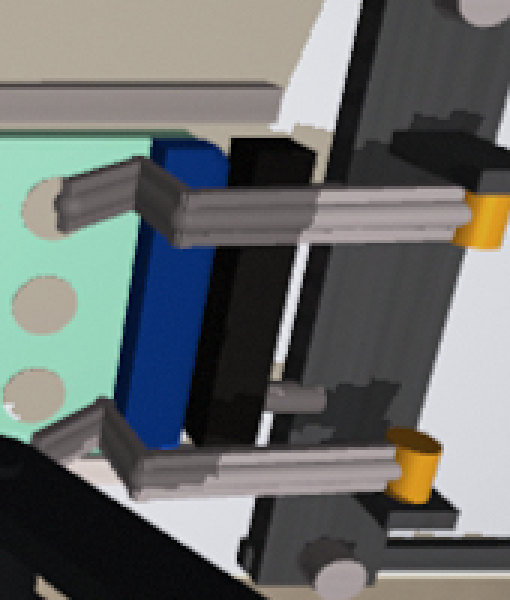

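Both noses have dropped behind the bead, and the force changed sign because the clips now draw the plate forward. I relieve that in half-millimetre steps.

```bash
python3 -m inch '[{"delta_pos":[0,0.05,0],"rotation":[0,0,0]},{"delta_pos":[0,0,0],"rotation":[0,0,0]},{"delta_pos":[0,0,0],"rotation":[0,0,0]}]' >/dev/null
python3 -c "
from st import *
st()"
python3 -m inch '[{"delta_pos":[0,0.05,0],"rotation":[0,0,0]},{"delta_pos":[0,0,0],"rotation":[0,0,0]},{"delta_pos":[0,0,0],"rotation":[0,0,0]}]' >/dev/null
python3 -c "
from st import *
st()"
```

```text
t 17.40 TCP in viewer mm -50.4 -0.9 z 60.2 | dyaw 0.0019 | tilt [0.001 0.   ]| F x 5.2 y -1.1 z -2.5 tq [ 0.1  -0.78  0.01]
t 17.70 TCP in viewer mm -50.3 -0.9 z 60.1 | dyaw 0.0020 | tilt [ 0.     -0.0001]| F x 4.6 y -1.5 z -1.3 tq [-0.05 -0.71 -0.06]
```

```bash
python3 -m inch '[{"delta_pos":[0,0.05,0],"rotation":[0,0,0]},{"delta_pos":[0,0,0],"rotation":[0,0,0]},{"delta_pos":[0,0,0],"rotation":[0,0,0]}]' >/dev/null
python3 -c "
from st import *
st()"
python3 -m inch '[{"delta_pos":[0,0.05,0],"rotation":[0,0,0]},{"delta_pos":[0,0,0],"rotation":[0,0,0]},{"delta_pos":[0,0,0],"rotation":[0,0,0]}]' >/dev/null
python3 - <<'E'
from st import *
o=st(); c=camera("wrist"); cv2.imwrite("pics/w10.png",c["color"][:,:,::-1])
cv2.imwrite("pics/w10a.png",cv2.resize(c["color"][145:345,342:512,::-1],None,fx=3,fy=3,interpolation=cv2.INTER_NEAREST))
E
```

```text
t 18.00 TCP in viewer mm -50.2 -0.8 z 60.1 | dyaw 0.0021 | tilt [-0.0008 -0.0002]| F x 0.5 y -1.0 z 1.1 tq [-0.2  -0.15  0.  ]
t 18.30 TCP in viewer mm -49.8 -0.7 z 60.1 | dyaw 0.0021 | tilt [-0.0012 -0.0001]| F x -1.2 y -0.4 z 4.0 tq [-0.2   0.27 -0.04]
```

View pics/w10a.png

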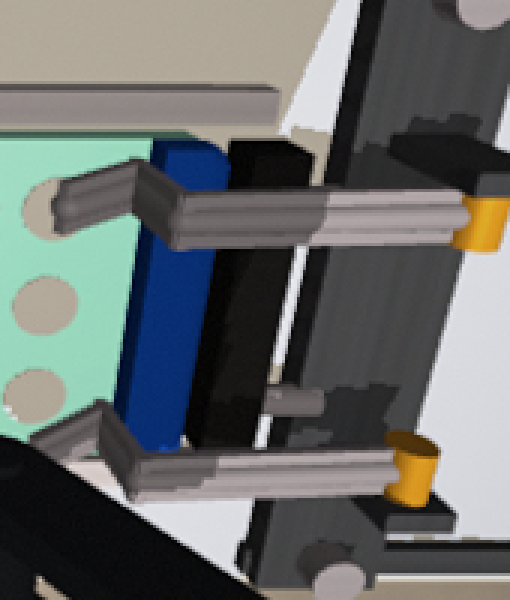

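```bash
python3 -m inch '[{"delta_pos":[0,0.05,0],"rotation":[0,0,0]},{"delta_pos":[0,0,0],"rotation":[0,0,0]},{"delta_pos":[0,0,0],"rotation":[0,0,0]}]' >/dev/null
python3 -c "
from st import *
st()"
python3 -m inch '[{"delta_pos":[0,0.05,0],"rotation":[0,0,0]},{"delta_pos":[0,0,0],"rotation":[0,0,0]},{"delta_pos":[0,0,0],"rotation":[0,0,0]}]' >/dev/null
python3 -c "
from st import *
st()"
```

```text
t 18.65 TCP in viewer mm -48.8 -0.7 z 60.1 | dyaw 0.0021 | tilt [-0.0001  0.0002]| F x -2.1 y 0.9 z 2.8 tq [-0.05  0.29 -0.02]
t 18.95 TCP in viewer mm -48.3 -0.7 z 60.1 | dyaw 0.0020 | tilt [0.0001 0.0001]| F x -1.0 y 0.1 z 1.2 tq [-0.04  0.18 -0.03]
```

Run:
```python
from st import *
o=st(); c=camera("wrist"); cv2.imwrite("pics/w11.png",c["color"][:,:,::-1])
cv2.imwrite("pics/w11a.png",cv2.resize(c["color"][145:345,342:512,::-1],None,fx=3,fy=3,interpolation=cv2.INTER_NEAREST))
s=camera("side");cv2.imwrite("pics/s11.png",cv2.resize(s["color"][210:280,180:310,::-1],None,fx=6,fy=6,interpolation=cv2.INTER_CUBIC))
```

```text
t 18.95 TCP in viewer mm -48.3 -0.7 z 60.1 | dyaw 0.0020 | tilt [0.0001 0.0001]| F x -1.0 y 0.1 z 1.2 tq [-0.04  0.18 -0.03]
```

View pics/w11a.png

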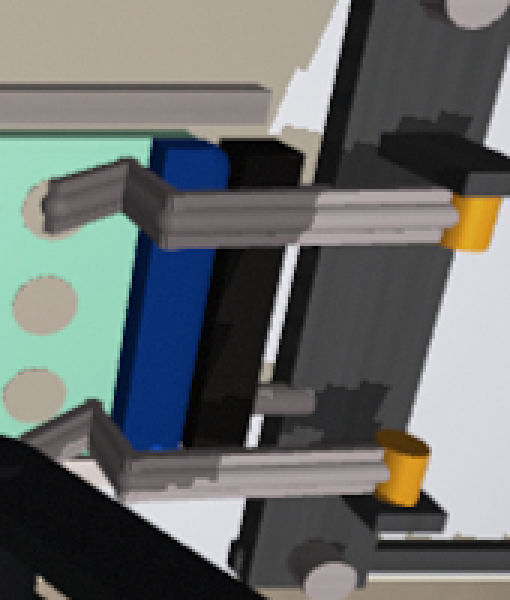

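View pics/s11.png

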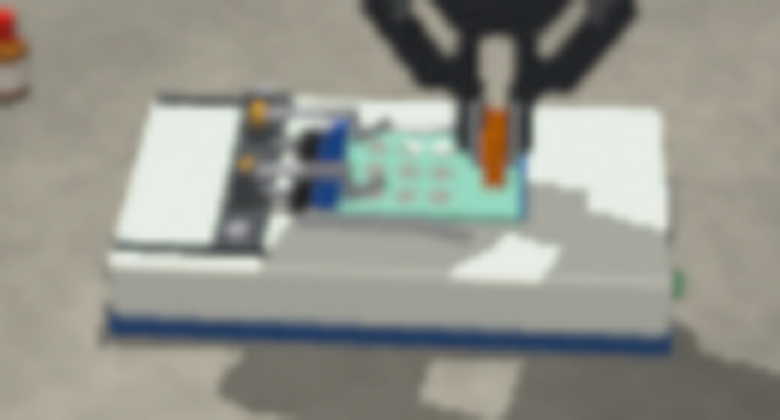

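Both clips lie down on the glass behind the bead: the noses at (125,160) and (93,402) in the crop are left of the bead's rear edge at 150 and 120. The buffer is at most lightly touched. Now I release with a small opening and lift straight up.

```bash
python3 -m inch '[{"delta_pos":[0,0,0],"rotation":[0,0,0]},{"delta_pos":[0,0,0],"rotation":[0,0,0]},{"delta_pos":[0,0,0],"rotation":[0,0,0]},{"delta_pos":[0,0,0],"rotation":[0,0,0]},{"delta_pos":[0,0,0],"rotation":[0,0,0]}]' 2.8
python3 -c "
from st import *
st()"
python3 -m inch '[{"delta_pos":[0,0,-0.5],"rotation":[0,0,0]},{"delta_pos":[0,0,-1],"rotation":[0,0,0]},{"delta_pos":[0,0,-2],"rotation":[0,0,0]},{"delta_pos":[0,0,-3],"rotation":[0,0,0]},{"delta_pos":[0,0,-4],"rotation":[0,0,0]},{"delta_pos":[0,0,-4],"rotation":[0,0,0]},{"delta_pos":[-3,0,-2],"rotation":[0,0,0]},{"delta_pos":[-3,0,0],"rotation":[0,0,0]},{"delta_pos":[0,0,0],"rotation":[0,0,0]},{"delta_pos":[0,0,0],"rotation":[0,0,0]}]'
python3 - <<'E'
from st import *
o=st(); c=camera("wrist"); cv2.imwrite("pics/w12.png",c["color"][:,:,::-1])
E
```

```text
time_s: 19.55
eef_pos: [0.5165, 0.0996, 0.0602]
eef_rot: [0.0, 0.629, 0.777, 0.0]
wrist_force: [-0.1, -1.1, -0.1]
opening: 0.328
t 19.55 TCP in viewer mm -48.3 -0.8 z 60.2 | dyaw 0.0019 | tilt [0.0001 0.    ]| F x -0.3 y -1.1 z -0.1 tq [0.04 0.03 0.02]
time_s: 20.55
eef_pos: [0.5289, 0.0406, 0.2257]
eef_rot: [0.0, 0.63, 0.777, 0.0]
wrist_force: [-0.5, 1.0, 0.4]
opening: 0.329
t 20.55 TCP in viewer mm -48.3 -61.1 z 225.7 | dyaw 0.0004 | tilt [0.0004 0.0004]| F x -0.3 y 1.1 z 0.4 tq [-0.05  0.    0.04]
```

View pics/w12.png

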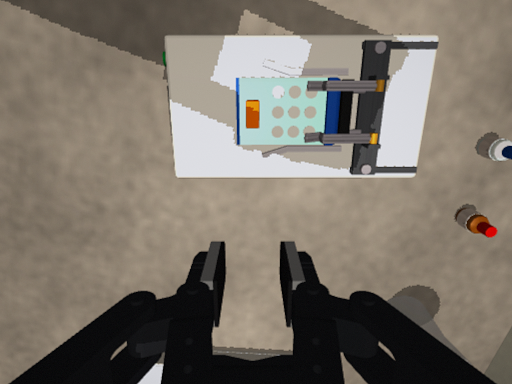

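Run:
```python
from st import *
o=get_obs(); c=camera("wrist"); im=c["color"]
cv2.imwrite("pics/w12a.png",cv2.resize(im[60:165,225:395,::-1],None,fx=4.5,fy=4.5,interpolation=cv2.INTER_NEAREST))
def v(uv,z): q=onz(c,uv,z,o)-C; return np.round([q@X*1e3,q@Y*1e3],1)
for n,uv,z in(("rearL",(237,78),.05),("rearR",(237.5,145),.05),("beadbackL",(327.5,78.5),.056),("beadbackR",(325.5,145.5),.056)): print(n,v(uv,z))
```

```text
rearL [-61.6  32. ]
rearR [-62. -32.]
beadbackL [23.4 31.6]
beadbackR [ 26.3 -31.3]
```

View pics/w12a.png

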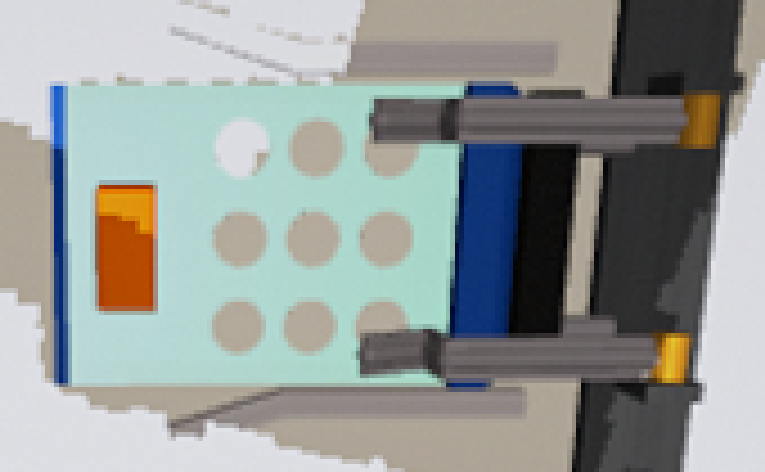

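The plate sits straight between the rails, with its origin at about viewer x -12 mm and y 0 mm. Both nose bends lie behind the bead on the glass, and the gripper is clear. I hand in.

```bash
python3 -c "
from bench import *
print(hand_in())"
```

```text
the job is handed in; nothing more can be done
None
```

The plate is clipped in on the viewer and the job is handed in; no verdict was reported.

- **What I did:** I took the plate from the tray by its orange grip and laid it on the open end of the stage. I slid it in by feel to the clips. The climb peaked at about 10 N, the push was low on the bead top, and the force reversed when the clips snapped down. After about 2 mm more at low force I let go and lifted clear, about 20.6 s into the 61 s allowed.
- **Last checks:** The wrist picture shows the plate straight between the rails, origin at roughly viewer x −12 mm, y 0 mm. Both clip noses are behind the bead on the glass. The gripper was well clear, and the wrist force was back to noise.
- **What I could not check directly:** The clip angles and the buffer joint cannot be read, so I judged them from pictures and force. The force along the slide was only 1–2 N over the last steps.
- **Checks that disagreed:** The viewer measured about 2 % small in the wrist picture (255 × 137 mm instead of 260 × 140). The bead edge in the last picture came out about 3 mm skewed, while the rear edge showed under 0.5 mm; I put this down to pixel picking.
- **Bystanders:** I saw nothing touched or moved, but I did not re-measure them at the end.

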